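Line up the staining kit by height

TASK

Set out the staining kit on the four white discs in order of height, one thing to a disc: the shortest on the disc next to the red tile, then each next taller one along the row, so that the tallest stands at the far end by the black tile. The things are the small yellow carton, the blue-capped vial, the brown bottle and the purple cup; stand each upright in the middle of its disc and let go of it.

Things in the scene. Friction and masses are not known exactly. Their poses are not given: they have to be found in the camera images.
- coverslip_box: Small pale-yellow carton with a dark-marked top, 21 x 26 x 19 mm (own x, y, z): the SHORTEST of the four, 19 mm high. Rigid, may be gripped by either pair of sides. Loose, 24 to 39 g. Origin at the centre of its underside, z up.
- sample_vial: Upright clear vial with pink content and a ribbed blue cap, round, 20 mm diameter, 48 mm high (second shortest; the cap is the top 12 mm). Loose, rigid, 24 to 39 g. Origin at the centre of its underside, z up.
- brown_bottle: Upright brown bottle with a black cap, round: body 33 mm diameter up to about 50 mm, cap 20 mm diameter, 68 mm high in all (second tallest). Loose, rigid, 60 to 98 g. Origin at the centre of its underside, z up.
- purple_cup: Upright open cup, violet below and pale above, round and wider towards the top: 43 mm diameter at the foot, about 53 mm at 60 mm height, 57 mm at the rim, 86 mm high (the TALLEST). Loose, rigid, 48 to 78 g. Origin at the centre of its underside, z up.
- red_tile: Flat red tile, 56 x 22 x 2 mm, fixed on one end of the row board (which end changes), 54.5 mm from the centre of the end disc along the row; marks the end for the shortest thing. A like black tile lies at the other end. Origin at the centre of its underside, 8 mm above the bench.
- disc_1: White disc with a tiny black centre dot, 62 mm diameter, 2 mm thick, the leftmost (towards +y) of the four equal discs in a straight row at 95 mm spacing on a flat grey board (70 x 430 x 8 mm, lying across in front of the robot). Fixed. Origin at the centre of its underside, 8 mm above the bench; its top, where the thing stands, is 10 mm above the bench. Its y axis runs along the row, z up.
- disc_2: White disc with a tiny black centre dot, 62 mm diameter, 2 mm thick, the second from the left (+y) of the four equal discs in a straight row at 95 mm spacing on a flat grey board (70 x 430 x 8 mm, lying across in front of the robot). Fixed. Origin at the centre of its underside, 8 mm above the bench; its top, where the thing stands, is 10 mm above the bench. Its y axis runs along the row, z up.
- disc_3: White disc with a tiny black centre dot, 62 mm diameter, 2 mm thick, the second from the right (-y) of the four equal discs in a straight row at 95 mm spacing on a flat grey board (70 x 430 x 8 mm, lying across in front of the robot). Fixed. Origin at the centre of its underside, 8 mm above the bench; its top, where the thing stands, is 10 mm above the bench. Its y axis runs along the row, z up.
- disc_4: White disc with a tiny black centre dot, 62 mm diameter, 2 mm thick, the rightmost (towards -y) of the four equal discs in a straight row at 95 mm spacing on a flat grey board (70 x 430 x 8 mm, lying across in front of the robot). Fixed. Origin at the centre of its underside, 8 mm above the bench; its top, where the thing stands, is 10 mm above the bench. Its y axis runs along the row, z up.
Not all that is in view belongs to the job. Leave any orange or turquoise look-alike of the sample_vial alone.

How it is judged:
At the end, for the whole second after the job is handed in: From the disc by the red tile on: carton, vial, brown bottle, purple cup, one on each disc; each centre within 15 mm of its disc's centre, foot on the disc (-5 to +6 mm), upright within 0.12 rad, at rest (under 0.02 m/s), untouched by the fingers (((horizontal distance between red_tile and disc_1 below 0.1 m and horizontal distance between coverslip_box and disc_1 below 0.015 m and z of coverslip_box in the frame of disc_1 between -0.003 and 0.008 m and horizontal distance between sample_vial and disc_2 below 0.015 m and z of sample_vial in the frame of disc_2 between -0.003 and 0.008 m and horizontal distance between brown_bottle and disc_3 below 0.015 m and z of brown_bottle in the frame of disc_3 between -0.003 and 0.008 m and horizontal distance between purple_cup and disc_4 below 0.015 m and z of purple_cup in the frame of disc_4 between -0.003 and 0.008 m) or (horizontal distance between red_tile and disc_4 below 0.1 m and horizontal distance between coverslip_box and disc_4 below 0.015 m and z of coverslip_box in the frame of disc_4 between -0.003 and 0.008 m and horizontal distance between sample_vial and disc_3 below 0.015 m and z of sample_vial in the frame of disc_3 between -0.003 and 0.008 m and horizontal distance between brown_bottle and disc_2 below 0.015 m and z of brown_bottle in the frame of disc_2 between -0.003 and 0.008 m and horizontal distance between purple_cup and disc_1 below 0.015 m and z of purple_cup in the frame of disc_1 between -0.003 and 0.008 m)) and angle between each of coverslip_box, sample_vial, brown_bottle, purple_cup's own z axis and vertical below 0.12 rad and linear speed of each of coverslip_box, sample_vial, brown_bottle, purple_cup below 0.02 m/s and contact force between each of coverslip_box, sample_vial, brown_bottle, purple_cup and the fingers below 0.05 N).
It also fails if it takes over 101 s, if anything falls off the work surface, if the arm or the gripper's body presses on something with over 40 N, if the wrist force passes 120 N, or if a joint passes its speed limit or range.

ROBOT

A 7-joint arm with a two-finger parallel gripper is mounted at the origin on the work surface; the furniture and walls round the work are solid. World frame = base frame: x ahead of the robot, y to its left, z up, the work surface at z = 0. Lengths are in m, angles in rad, forces in N, time in s.
With the tool pointing down it reaches from about 0.425 to 1.025 m from the base axis. Payload 9.4 kg.
Tool frame: the origin (TCP) lies between the finger pads; the fingertips stand 17 mm ahead of it and the grasp point (between the pads) lies 2 mm behind it (tips_ahead is the distance from the TCP to the fingertips, in m); z points along the fingers, y is the line along which they close (so a half turn about z gives the same grasp; the last joint's range is limited). The gripper opens to 93 mm and grips with 3 to 60 N. Pads are 15 mm wide; open, the fingers measure 128 mm over their backs; the gripper's body (75 mm by 188 mm) begins 65 mm behind the grasp point.
Start: joints at [1.266, 0.599, -0.003, 1.599, 0.002, 0.943, -0.08], TCP at [0.164, -0.706, 0.205] pointing down, gripper open.
Joint ranges: [-2.57, 2.57], [-0.35, 1.97], [-1.29, 1.29], [0.11, 2.56], [-1.05, 4.19], [0.11, 1.86], [-2.63, 2.63]. Speed limits (rad/s): [2.22, 2.22, 3.01, 3.01, 3.14, 3.14, 3.14].

INTERFACE

Orientations are given as a 3x3 rotation matrix whose columns are the frame's x, y, z axes.
In Python, from station import get_obs, snapshot, sign_off, search_frame, silhouettes, tips_ahead gives the robot as it stands.
- The arm moves only by the tool step_arm, never from a script. Its argument "motion" is a list that holds one entry, the list of rows, each a list of 7 numbers: the turn, a rotation vector about the tool's x, y, z in rad, then the shift along the tool's x, y, z in mm, then the opening, from 0 (shut) to 1 (fully open). In form: [[[wx, wy, wz, tx, ty, tz, grip], ...]]. A call has 1 to 8 rows; each row shifts and turns the commanded pose from where the row before left it, along the tool's axes as they then stand; what a row does not reach is not made up. A row lasts 1/8 s, in which the tool goes at most 62.5 mm and 10.7 degrees, less where a joint would pass 70% of its speed; a pose out of reach is approached as far as the arm can. A call with a gripper value outside its range is refused whole. The fingers move at their own pace and stop on an object; the grip force is fixed at half the most. Time passes only in rows, so rows that do not move let the fingers close. It gives the time, the measured TCP pose, the force, the opening and the grip force at its end, in the units of the state.
- get_obs(): the state, without advancing time (a new reading comes with each control period).
- snapshot(name): name is "scene" or "top"; returns a dict with "color" (400x640x3 uint8, red, green, blue), "depth" (400x640 float32, m along the optical axis (not along the pixel's ray), 0 where there is no reading), "fx", "fy", "cx", "cy" (pixels), "k1" (the pictures are not rectified: a ray, as slopes to the right and down, at radius r is drawn at 1 + k1 r^2 times it, then the intrinsics apply), "view" (4x4, takes a point from world to camera coordinates). Camera axes: x right, y down, z forward; pixel columns grow to the right and rows downward; lengths in m; the calibration is good to about 2 mm. A picture is of the moment at which its call begins.
- sign_off(): hands the job in; it is judged then, once.
Trained networks look in the newest picture that a camera, given by its name, has taken for a name from the list of things; names that differ only in an ending like _2 or _b are one class to them, and where a whole thing is asked for, a point or a joint stands for the part that bears it (a point fixed in the world has none). Each returns a list of dicts, best first, with "p" (0 to 1); they miss things now and then, are a little off and sometimes report something else, mostly with a low value. They report only what shows in the picture. A call takes as long as a camera call. They do not tell look-alikes from the thing itself.
- search_frame(thing, camera): "pixel" ([column, row] in pixels, amid what is visible of it).
- silhouettes(thing, camera): "region" (400x640 bool, what is visible of it) and "pixel" ([column, row] in pixels, amid what is visible of it).
The state is a dict: "t": time; "qpos": joint angles; "joint_velocities": joint speeds; "tau": joint torques, N m; "position": TCP position; "orientation": TCP orientation; "force": force on the tool from outside, world axes, zero at the start; "torque": the same for the moment, N m; "gripper_width": finger opening in m; "gripper_force": force on a finger pad.
Only numpy, scipy, OpenCV 4.12 (cv2) and the standard library are available. Lean on these libraries where they do the work, as an engineer would, in place of code of your own. Each camera call takes 0.05 s, during which the arm holds its last target. There are 200 camera calls.

## Working session

There is one attempt and no reset: what is moved stays moved. The work goes in short steps, Python scripts to look and compute and a tool call to move; the robot and the scene stay as the last step left them, time stands still between calls to the robot, and variables do not carry over. Pictures are saved under pics/ and viewed, at most 14 in all, crops included, and the job is handed in when it is done.

Besides the shell and the picture viewer there is one more tool, called after ">>>" in YAML: its name, and indented under it one key for each argument. step_arm: Moves the arm, as the interface text tells. Its arguments: {"type":"object","properties":{"motion":{"type":"array"}},"required":["motion"]}

```bash
mkdir -p pics; ls
cat > h.py <<'E'
import numpy as np, cv2
from station import *
def pts(s):
    d=s["depth"]; v,u=np.mgrid[0:400,0:640]
    K=np.array([[s["fx"],0,s["cx"]],[0,s["fy"],s["cy"]],[0,0,1.]])
    r=cv2.undistortPoints(np.stack([u.ravel(),v.ravel()],1).astype(np.float64)[:,None],K,np.array([s["k1"],0,0,0.]))[:,0]
    c=np.c_[r,np.ones(len(r))]*d.reshape(-1,1)
    V=np.array(s["view"]); w=(c-V[:3,3])@V[:3,:3]
    w[d.ravel()==0]=np.nan
    return w.reshape(400,640,3)
def save(s,n): cv2.imwrite("pics/"+n,s["color"][:,:,::-1])
E
python3 - <<'E'
from h import *
o=get_obs();print(o)
for n in("scene","top"):
    s=snapshot(n);save(s,n+"0.png");P=pts(s)
    print(n,s["fx"],s["k1"],(-np.array(s["view"])[:3,:3].T@np.array(s["view"])[:3,3]))
    for t in["coverslip_box","sample_vial","brown_bottle","purple_cup","red_tile","disc_1"]:
        for r in silhouettes(t,n)[:5]:
            q=P[r["region"]];q=q[~np.isnan(q[:,0])]
            if len(q): print(t,round(r["p"],2),np.round(r["pixel"]),len(q),np.median(q,0).round(3),q.min(0).round(3),q.max(0).round(3))
E
```

```text
pics
{'t': 0.0, 'qpos': array([ 1.26631452,  0.60012355, -0.00253637,  1.60014848,  0.0018376 ,
        0.94287246, -0.07978739]), 'joint_velocities': array([-0.00040154,  0.00148394, -0.00040686, -0.00020421, -0.00054602,
       -0.00094283,  0.00082006]), 'tau': array([ 1.41711385e-03, -7.65066218e+01,  1.49670605e+00, -2.52360892e+01,
       -5.26291702e-02,  1.68082881e-02,  1.68249790e-04]), 'position': array([ 0.16356687, -0.70578123,  0.20435458]), 'orientation': array([[ 9.74149870e-01,  2.25902103e-01, -5.19770409e-04],
       [ 2.25902632e-01, -9.74148791e-01,  1.46078041e-03],
       [-1.76340349e-04, -1.54043655e-03, -9.99998798e-01]]), 'force': array([-0.13954902,  0.69617746,  0.45159296]), 'torque': array([0.04605815, 0.05524197, 0.01601483]), 'gripper_force': 0.0, 'gripper_width': 0.0928305453931361}
scene 385.14689650491323 -0.002798926564871889 [-0.20431955  0.32791575  0.53423226]
coverslip_box 0.7 [359. 203.] 127 [ 0.452 -0.104  0.014] [ 0.442 -0.135 -0.003] [ 0.483 -0.09   0.021]
sample_vial 0.7 [293. 212.] 159 [0.478 0.056 0.03 ] [0.473 0.02  0.004] [0.554 0.063
[... 1352 characters left out ...]
 0.045] [ 0.351 -0.275 -0.004] [ 0.387 -0.241  0.072]
purple_cup 0.6 [198. 232.] 474 [0.396 0.311 0.046] [ 0.371  0.276 -0.004] [0.42  0.358 0.091]
red_tile 0.57 [365. 210.] 99 [ 0.459 -0.105  0.017] [ 0.446 -0.122 -0.006] [ 0.475 -0.091  0.024]
red_tile 0.5 [238. 165.] 146 [0.575 0.228 0.01 ] [0.549 0.216 0.003] [0.603 0.238 0.015]
disc_1 0.89 [366. 162.] 456 [ 0.593 -0.11   0.01 ] [ 0.562 -0.141  0.002] [ 0.624 -0.078  0.017]
disc_1 0.83 [296. 162.] 412 [0.583 0.079 0.01 ] [0.554 0.05  0.003] [0.614 0.107 0.017]
disc_1 0.78 [260. 167.] 397 [0.578 0.174 0.01 ] [0.551 0.144 0.001] [0.607 0.204 0.017]
disc_1 0.7 [332. 165.] 419 [ 0.587 -0.015  0.01 ] [ 0.559 -0.044  0.002] [0.617 0.014 0.017]
```

Run:
```python
import cv2
a=cv2.imread("pics/top0.png")[120:300,150:470];cv2.imwrite("pics/top0c.png",cv2.resize(a,None,fx=2.5,fy=2.5,interpolation=cv2.INTER_CUBIC))
a=cv2.imread("pics/scene0.png")[140:310,140:440];cv2.imwrite("pics/sc0c.png",cv2.resize(a,None,fx=2.5,fy=2.5,interpolation=cv2.INTER_CUBIC))
```

```text
(no output)
```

View pics/top0c.png

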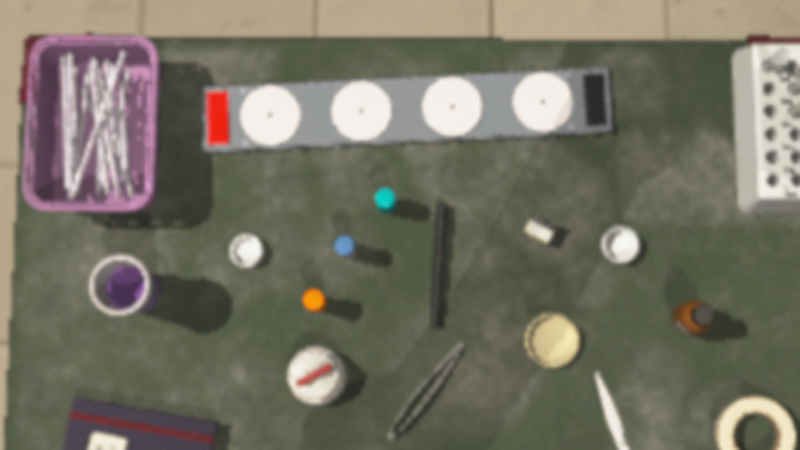

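View pics/sc0c.png

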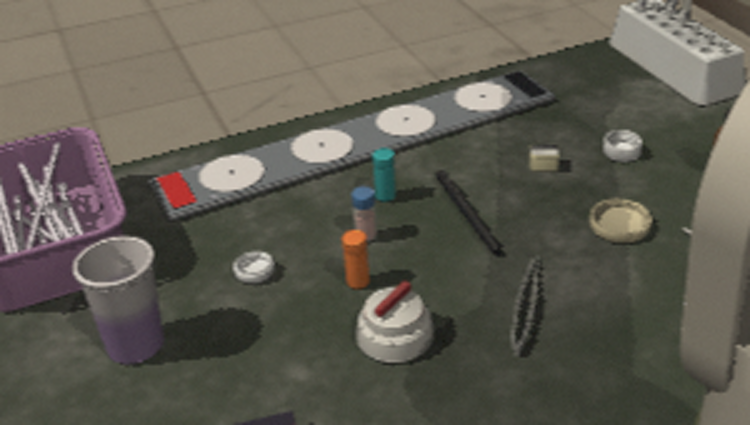

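View pics/scene0.png

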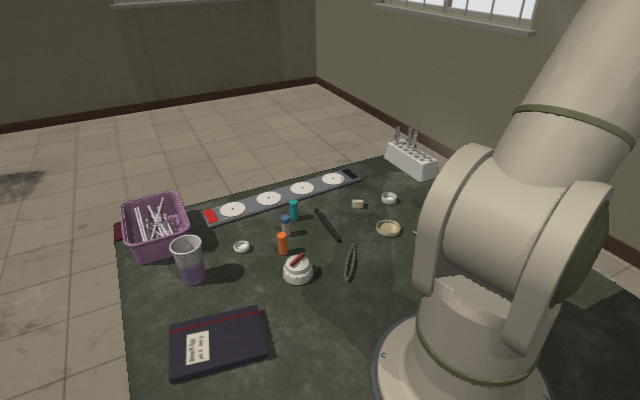

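```bash
cat >> h.py <<'E'
def top_rect(P,c,r,z0,z1):
    m=(np.hypot(P[...,0]-c[0],P[...,1]-c[1])<r)&(P[...,2]>z0)&(P[...,2]<z1)
    q=P[m]; return len(q),q.mean(0).round(4),((np.percentile(q,2,0)+np.percentile(q,98,0))/2).round(4),q
def disc(P,s,c):
    m=(np.hypot(P[...,0]-c[0],P[...,1]-c[1])<.045)&(P[...,2]>0)&(P[...,2]<.02)&(s["color"].min(2)>165)
    return len(P[m]),P[m].mean(0).round(4)
def go(x,y,z,yd=None):
    "relative move in tool axes (mm) to TCP target; yd = wanted angle (deg) of tool y in world, mod 180"
    o=get_obs();R=o["orientation"];t=R.T@(np.array([x,y,z])-o["position"])*1000
    print("t",round(o["t"],2),"pos",o["position"].round(4),"shift",t.round(1))
    a=np.degrees(np.arctan2(R[1,1],R[0,1]));print("tool y at",a.round(1),"tilt",R[:2,2].round(4))
    if yd is not None: print("turn about tool z (rad)",np.radians(-((yd-a+90)%180-90)).round(3))
E
python3 - <<'E'
from h import *
for n in("top","scene"):
    s=snapshot(n);P=pts(s);print(n)
    for c in[(.578,.174),(.584,.079),(.588,-.0155),(.593,-.110)]: print("disc",disc(P,s,c))
    for k,c,r,z0,z1 in[("vial",(.438,.09),.025,.042,.06),("bottle cap",(.366,-.253),.03,.062,.08),("bottle",(.366,-.253),.03,.02,.08),("cup rim",(.39,.31),.05,.08,.1),("carton",(.457,-.107),.03,.014,.03),("bin",(.55,.34),.11,.03,.3),("rack",(.56,-.36),.1,.03,.3)]:
        L=top_rect(P,c,r,z0,z1);print(k,L[:3],L[3].min(0).round(3),L[3].max(0).round(3))
        if k=="carton": print(cv2.minAreaRect((L[3][:,:2]*1000).astype(np.float32)), np.linalg.eigh(np.cov(L[3][:,:2].T)))
E
```

```text
top
disc (503, array([0.5793, 0.1745, 0.0097]))
disc (484, array([0.5841, 0.0789, 0.0096]))
disc (477, array([ 0.5889, -0.0156,  0.0097]))
disc (470, array([ 0.594 , -0.11  ,  0.0097]))
vial (50, array([0.4374, 0.0922, 0.0482]), array([0.4369, 0.0916, 0.0473])) [0.428 0.083 0.042] [0.445 0.101 0.052]
bottle cap (57, array([ 0.3677, -0.2572,  0.067 ]), array([ 0.3677, -0.2574,  0.0669])) [ 0.358 -0.266  0.062] [ 0.378 -0.247  0.072]
bottle (159, array([ 0.3661, -0.2533,  0.0512]), array([ 0.3667, -0.255 ,  0.0463])) [ 0.352 -0.272  0.021] [ 0.384 -0.241  0.072]
cup rim (123, array([0.3959, 0.3059, 0.085 ]), array([0.3952, 0.3047, 0.0853])) [0.368 0.276 0.08 ] [0.424 0.332 0.091]
carton (84, array([ 0.459 , -0.1058,  0.0184]), array([ 0.4583, -0.1062,  0.0193])) [ 0.444 -0.122  0.014] [ 0.472 -0.091  0.024]
((459.1103515625, -105.79446411132812), (26.145944595336914, 20.597970962524414), 62.07331848144531) EighResult(eigenvalues=array([3.69935417e-05, 5.95086683e-05]), eigenvectors=array([[-0.92426196,  0.38175886],
       [ 0.38175886,  0.92426196]]))
bin (1540, array([0.5676, 0.3577,
[... 830 characters left out ...]
ray([0.3936, 0.3048, 0.0839])) [0.365 0.277 0.08 ] [0.422 0.333 0.089]
carton (68, array([ 0.4549, -0.1045,  0.0185]), array([ 0.4564, -0.1048,  0.0177])) [ 0.443 -0.12   0.014] [ 0.47  -0.09   0.021]
((455.57684326171875, -105.48066711425781), (25.14194107055664, 22.525856018066406), 61.08509826660156) EighResult(eigenvalues=array([4.51279703e-05, 5.98254175e-05]), eigenvectors=array([[-0.96101787,  0.27648626],
       [ 0.27648626,  0.96101787]]))
bin (2065, array([0.5633, 0.3521, 0.0476]), array([0.5579, 0.3462, 0.0462])) [0.467 0.281 0.03 ] [0.649 0.411 0.064]
rack (1059, array([ 0.5555, -0.34  ,  0.0545]), array([ 0.5574, -0.3444,  0.0675])) [ 0.478 -0.375  0.03 ] [ 0.642 -0.315  0.107]
```

>>> step_arm:
  motion:
    - [[0,0,0.165,0,0,0,1],[0,0,0.165,0,0,0,1],[0,0,0.165,0,0,0,1],[0,0,0.165,0,0,0,1],[0,0,0,0,0,0,1]]

```text
t: 1.42
position: [0.164, -0.7062, 0.2052]
orientation: [[0.909, -0.418, -0.0], [-0.418, -0.909, -0.0], [-0.0, 0.0, -1.0]]
force: [-0.8, -0.2, -0.8]
gripper_width: 0.093
gripper_force: 0.0
```

```bash
python3 -c "
from h import *
go(.368,-.256,.13,65)"
```

```text
t 1.43 pos [ 0.164  -0.7062  0.2052] shift [  -2.6 -494.3   75.1]
tool y at -114.7 tilt [-0.0004 -0.0001]
turn about tool z (rad) 0.006
```

>>> step_arm:
  motion:
    - [[0,0,0.006,-2.6,-60,0,1],[0,0,0,0,-62,0,1],[0,0,0,0,-62,0,1],[0,0,0,0,-62,0,1],[0,0,0,0,-62,0,1],[0,0,0,0,-62,25,1],[0,0,0,0,-62,25,1],[0,0,0,0,-62,25,1]]

```text
t: 2.42
position: [0.3665, -0.2672, 0.135]
orientation: [[0.907, -0.42, 0.002], [-0.42, -0.907, -0.001], [0.002, -0.0, -1.0]]
force: [1.8, -1.7, -0.7]
gripper_width: 0.0926
gripper_force: 0.0
```

```bash
python3 -c "
from h import *
go(.368,-.256,.03,65)"
```

```text
t 2.42 pos [ 0.3665 -0.2672  0.135 ] shift [ -3.5 -10.8 105. ]
tool y at -114.8 tilt [ 0.0016 -0.0007]
turn about tool z (rad) 0.003
```

>>> step_arm:
  motion:
    - [[0,0,0,0,0,5,1],[0,0,0,0,0,0,1]]

```text
t: 2.68
position: [0.3655, -0.269, 0.1301]
orientation: [[0.907, -0.422, -0.0], [-0.422, -0.907, -0.0], [-0.0, 0.0, -1.0]]
force: [-0.6, 0.1, -0.2]
gripper_width: 0.0932
gripper_force: 0.0
```

```bash
python3 -c "
from h import *
go(.368,-.256,.03,65)
s=snapshot('top');P=pts(s)
for z0 in(.03,.062):
  L=top_rect(P,(.366,-.253),.03,z0,.08);print(L[:3])"
```

```text
t 2.67 pos [ 0.3655 -0.269   0.1301] shift [ -3.2 -12.9 100.1]
tool y at -114.9 tilt [-0.0003 -0.0002]
turn about tool z (rad) 0.001
(66, array([ 0.3598, -0.2547,  0.0504]), array([ 0.3634, -0.2561,  0.0519]))
(19, array([ 0.3644, -0.2581,  0.067 ]), array([ 0.3665, -0.2581,  0.0664]))
```

>>> step_arm:
  motion:
    - [[0,0,0,-3.2,-12.9,0,1],[0,0,0,0,0,30,1],[0,0,0,0,0,30,1],[0,0,0,0,0,25,1],[0,0,0,0,0,15,1],[0,0,0,0,0,0,1]]

```text
t: 3.48
position: [0.3675, -0.2557, 0.0296]
orientation: [[0.905, -0.425, -0.001], [-0.425, -0.905, 0.001], [-0.001, -0.0, -1.0]]
force: [-0.3, -0.9, 0.4]
gripper_width: 0.0931
gripper_force: 0.0
```

>>> step_arm:
  motion:
    - [[0,0,0,0,0,0,0.2],[0,0,0,0,0,0,0.2],[0,0,0,0,0,0,0.2],[0,0,0,0,0,0,0.2],[0,0,0,0,0,0,0.2],[0,0,0,0,0,0,0.2]]

```text
t: 4.22
position: [0.3681, -0.2556, 0.0301]
orientation: [[0.906, -0.424, 0.0], [-0.424, -0.906, -0.0], [0.0, 0.0, -1.0]]
force: [0.7, 0.8, 0.5]
gripper_width: 0.0374
gripper_force: 0.0
```

>>> step_arm:
  motion:
    - [[0,0,0,0,0,0,0.2],[0,0,0,0,0,0,0.2],[0,0,0,0,0,0,0.2]]

```text
t: 4.6
position: [0.3679, -0.2563, 0.0303]
orientation: [[0.905, -0.425, 0.0], [-0.425, -0.905, -0.001], [0.001, 0.001, -1.0]]
force: [-2.2, -3.2, 5.4]
gripper_width: 0.0254
gripper_force: 27.8
```

```bash
python3 -c "
from h import *
s=snapshot('scene');a=s['color'][170:300,340:520,::-1]
t=snapshot('top')['color'][190:310,360:500,::-1]
f=lambda a:cv2.resize(a,(400,int(a.shape[0]*400/a.shape[1])),interpolation=cv2.INTER_CUBIC)
A,B=f(a),f(t);h=max(len(A),len(B));A=np.vstack([A,np.zeros((h-len(A),400,3),'uint8')]);B=np.vstack([B,np.zeros((h-len(B),400,3),'uint8')])
cv2.imwrite('pics/g1.png',np.hstack([A,B]));print(get_obs()['gripper_width'])"
```

```text
0.025540841567223846
```

View pics/g1.png

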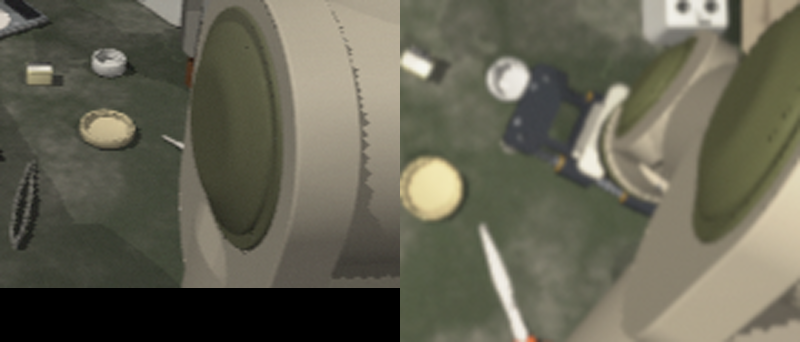

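>>> step_arm:
  motion:
    - [[0,0,0,0,0,-10,0.2],[0,0,0,0,0,-20,0.2],[0,0,0,0,0,-30,0.2],[0,0,0,0,0,-35,0.2],[0,0,0,30,0,0,0.2],[0,0,0,40,0,0,0.2],[0,0,0,0,0,0,0.2]]

```text
t: 5.58
position: [0.4343, -0.286, 0.1257]
orientation: [[0.906, -0.423, 0.002], [-0.423, -0.906, -0.001], [0.003, -0.0, -1.0]]
force: [-0.4, 0.2, -0.8]
gripper_width: 0.0253
gripper_force: 26.1
```

```bash
cat >> h.py <<'E'
def both(n,c,w=(90,60)):
    out=[]
    for k in("scene","top"):
        s=snapshot(k);K=np.array([[s["fx"],0,s["cx"]],[0,s["fy"],s["cy"]],[0,0,1.]]);V=np.array(s["view"])
        q=V[:3,:3]@np.array(c)+V[:3,3];p=q[:2]/q[2];p=p*(1+s["k1"]*p@p);u,v=int(s["fx"]*p[0]+s["cx"]),int(s["fy"]*p[1]+s["cy"])
        u=min(max(u,w[0]),640-w[0]);v=min(max(v,w[1]),400-w[1]);print(k,u,v)
        out.append(cv2.resize(s["color"][v-w[1]:v+w[1],u-w[0]:u+w[0],::-1],(400,int(400*w[1]/w[0])),interpolation=cv2.INTER_CUBIC))
    cv2.imwrite("pics/"+n,np.hstack(out))
E
python3 -c "
from h import *
o=get_obs();print(o['gripper_width'],o['gripper_force'],o['position'],o['force'])
both('g2.png',o['position'])"
```

```text
0.0252715947866587 26.12626318950788 [ 0.43425026 -0.28596927  0.12565136] [-0.38600135  0.22795373 -0.8065767 ]
scene 428 148
top 447 215
```

View pics/g2.png

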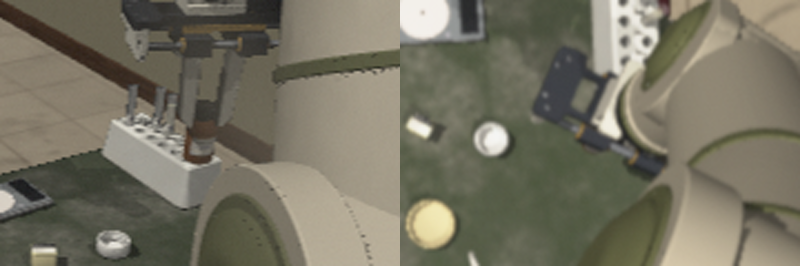

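```bash
python3 -c "
from h import *
go(.5883,-.0153,.125,65)"
```

```text
t 5.67 pos [ 0.4308 -0.2847  0.1251] shift [ 2.840e+01 -3.108e+02  1.000e-01]
tool y at -115.1 tilt [-0.0011  0.0007]
turn about tool z (rad) -0.001
```

>>> step_arm:
  motion:
    - [[0,0,0,4.4,-30,0,0.2],[0,0,0,4,-50,0,0.2],[0,0,0,4,-50,0,0.2],[0,0,0,4,-50,0,0.2],[0,0,0,4,-50,0,0.2],[0,0,0,4,-50,0,0.2],[0,0,0,4,-30.8,0,0.2],[0,0,0,0,0,0,0.2]]

```text
t: 6.68
position: [0.5887, -0.013, 0.1248]
orientation: [[0.907, -0.421, -0.001], [-0.421, -0.907, 0.001], [-0.001, -0.0, -1.0]]
force: [-0.3, -0.1, -1.1]
gripper_width: 0.0253
gripper_force: 26.1
```

```bash
python3 -c "
from h import *
go(.5883,-.0153,.041,65)"
```

```text
t 6.67 pos [ 0.5887 -0.013   0.1248] shift [ 0.7  2.3 83.8]
tool y at -114.9 tilt [-0.001  0.001]
turn about tool z (rad) 0.002
```

>>> step_arm:
  motion:
    - [[0,0,0,0.7,2.3,25,0.2],[0,0,0,0,0,30,0.2],[0,0,0,0,0,20,0.2],[0,0,0,0,0,6,0.2],[0,0,0,0,0,2.5,0.2],[0,0,0,0,0,0,0.2]]

```text
t: 7.42
position: [0.5888, -0.0186, 0.0422]
orientation: [[0.905, -0.425, 0.001], [-0.425, -0.905, -0.0], [0.001, -0.0, -1.0]]
force: [0.4, -0.1, -0.3]
gripper_width: 0.025
gripper_force: 26.1
```

```bash
python3 -c "
from h import *
go(.5883,-.0153,.041,65)
o=get_obs();both('g3.png',o['position'])"
```

```text
t 7.42 pos [ 0.5888 -0.0186  0.0422] shift [-1.8 -2.8  1.2]
tool y at -115.1 tilt [ 0.0006 -0.    ]
turn about tool z (rad) -0.002
scene 302 176
top 331 159
```

View pics/g3.png

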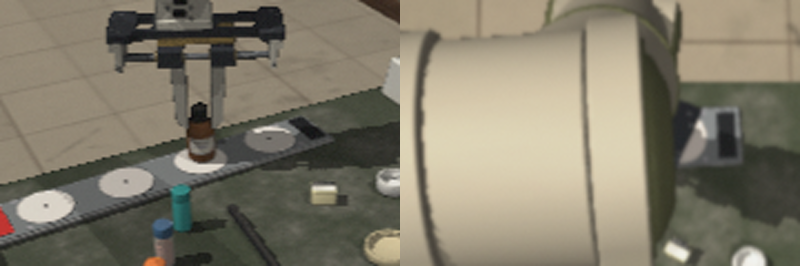

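```bash
python3 -c "
from h import *
s=snapshot('scene');P=pts(s)
r=silhouettes('brown_bottle','scene')
for k in r[:2]:
  q=P[k['region']];q=q[~np.isnan(q[:,0])];print(k['p'],k['pixel'],len(q))
  for a in np.arange(0,.1,.01):
    b=q[(q[:,2]>=a)&(q[:,2]<a+.01)]
    if len(b):print(a.round(2),len(b),b.mean(0).round(3),b.min(0).round(3),b.max(0).round(3))
L=top_rect(P,(.588,-.015),.035,.071,.09);print(L[:3])
m=s['color'].max(2)<70
v,u=np.mgrid[0:400,0:640]
m&=(np.hypot(P[...,0]-.588,P[...,1]+.015)<.04)&(P[...,2]>.05)&(P[...,2]<.085)
q=P[m];print(len(q),q.mean(0),q.min(0),q.max(0))
print(P[120:180:3,302].round(3))
"
```

```text
0.55 [304.5, 176.6] 269
0.01 25 [ 0.578 -0.014  0.017] [ 0.572 -0.029  0.013] [ 0.59  -0.001  0.02 ]
0.02 33 [ 0.577 -0.013  0.025] [ 0.571 -0.028  0.021] [ 0.59  -0.002  0.03 ]
0.03 41 [ 0.577 -0.014  0.035] [ 0.569 -0.029  0.03 ] [ 0.596 -0.002  0.039]
0.04 45 [ 0.578 -0.013  0.045] [ 0.569 -0.029  0.04 ] [ 0.591 -0.002  0.05 ]
0.05 50 [ 0.579 -0.013  0.055] [ 0.572 -0.028  0.05 ] [ 0.598 -0.002  0.06 ]
0.06 31 [ 0.582 -0.014  0.064] [ 0.575 -0.024  0.06 ] [ 0.592 -0.006  0.069]
0.07 37 [ 0.583 -0.015  0.076] [ 0.577 -0.024  0.07 ] [ 0.593 -0.006  0.08 ]
0.08 7 [ 0.585 -0.015  0.08 ] [ 0.578 -0.022  0.08 ] [ 0.593 -0.008  0.081]
(128, array([ 0.5821, -0.0143,  0.0796]), array([ 0.5818, -0.0138,  0.0807]))
117 [ 0.58231081 -0.01356965  0.0656589 ] [ 0.57150055 -0.03069959  0.05034828] [ 0.59850778 -0.00090124  0.08108102]
[[ 0.568 -0.015  0.203]
 [ 0.567 -0.014  0.196]
 [ 0.568 -0.014  0.189]
 [ 0.564 -0.012  0.183]
 [ 0.566 -0.012  0.175]
 [ 0.567 -0.013  0.167]
 [ 2.52  -0.874 -0.79 ]
 [ 0.558 -0.008  0.156]
 [ 2.387 -0.813 -0.778]
 [ 2.36  -0.8   -0.79 ]
 [ 2.308 -0.776 -0.788]
 [ 2.282 -0.764 -0.8  ]
 [ 2.208 -0.73  -0.785]
 [ 2.177 -0.716 -0.793]
 [ 0.594 -0.022  0.081]
 [ 0.581 -0.015  0.08 ]
 [ 0.578 -0.014  0.073]
 [ 0.577 -0.013  0.065]
 [ 0.577 -0.013  0.057]
 [ 0.576 -0.012  0.049]]
```

>>> step_arm:
  motion:
    - [[0,0,0,-0.5,1,1.5,0.2],[0,0,0,0,0,0,0.3],[0,0,0,0,0,0,0.45],[0,0,0,0,0,0,0.6],[0,0,0,0,0,0,0.6],[0,0,0,0,0,0,0.6]]

```text
t: 8.38
position: [0.5877, -0.019, 0.04]
orientation: [[0.906, -0.424, -0.0], [-0.424, -0.906, -0.0], [-0.0, 0.0, -1.0]]
force: [0.9, -0.3, 0.0]
gripper_width: 0.0554
gripper_force: 0.0
```

>>> step_arm:
  motion:
    - [[0,0,0,0,0,-25,0.6],[0,0,0,0,0,-40,0.6],[0,0,0,0,0,-40,0.6],[0,0,0,0,0,0,1],[0,0,0,0,0,0,1]]

```text
t: 9.0
position: [0.5875, -0.0189, 0.1447]
orientation: [[0.906, -0.424, -0.0], [-0.424, -0.906, 0.0], [-0.0, 0.0, -1.0]]
force: [-0.1, 1.5, 0.1]
gripper_width: 0.0713
gripper_force: 0.0
```

```bash
python3 -c "
from h import *
s=snapshot('scene');P=pts(s)
print(top_rect(P,(.588,-.015),.035,.071,.09)[:3])
for a in(.02,.04,.07):print(top_rect(P,(.588,-.015),.03,a,a+.01)[:3])
go(.4575,-.1055,.11,65)"
```

```text
(42, array([ 0.5845, -0.0184,  0.0762]), array([ 0.5866, -0.0189,  0.0755]))
(40, array([ 0.5768, -0.0149,  0.0249]), array([ 0.5805, -0.0177,  0.0248]))
(44, array([ 0.5772, -0.0154,  0.0452]), array([ 0.5798, -0.0183,  0.0453]))
(44, array([ 0.5844, -0.0183,  0.0759]), array([ 0.5867, -0.0185,  0.075 ]))
t 9.05 pos [ 0.5871 -0.0189  0.1442] shift [-80.6 133.4  34.3]
tool y at -115.1 tilt [-0.0015  0.    ]
turn about tool z (rad) -0.002
```

>>> step_arm:
  motion:
    - [[0,0,0,-25,42,0,1],[0,0,0,-28,46,0,1],[0,0,0,-27.6,45.4,0,1],[0,0,0,0,0,30,1],[0,0,0,0,0,35,1],[0,0,0,0,0,0,1]]

```text
t: 9.8
position: [0.4562, -0.1054, 0.0777]
orientation: [[0.905, -0.425, -0.006], [-0.425, -0.905, 0.001], [-0.006, 0.002, -1.0]]
force: [-0.8, -0.5, 0.9]
gripper_width: 0.093
gripper_force: 0.0
```

```bash
python3 -c "
from h import *
go(.4575,-.1055,.021,65)"
```

```text
t 9.8 pos [ 0.4562 -0.1054  0.0777] shift [ 1.6 -0.6 56.7]
tool y at -115.1 tilt [-0.006   0.0007]
turn about tool z (rad) -0.002
```

>>> step_arm:
  motion:
    - [[0,0,0,1.2,0,28,1],[0,0,0,0,0,20,1],[0,0,0,0,0,7,0.8],[0,0,0,0,0,0,0.6],[0,0,0,0,0,0,0.4],[0,0,0,0,0,0,0.1],[0,0,0,0,0,0,0.1],[0,0,0,0,0,0,0.1]]

```text
t: 10.8
position: [0.4594, -0.1061, 0.0253]
orientation: [[0.906, -0.424, 0.0], [-0.424, -0.906, -0.0], [0.0, -0.0, -1.0]]
force: [0.3, 0.4, -0.6]
gripper_width: 0.0374
gripper_force: 0.0
```

>>> step_arm:
  motion:
    - [[0,0,0,0,0,0,0.1],[0,0,0,0,0,0,0.1],[0,0,0,0,0,0,0.1]]

```text
t: 11.18
position: [0.4593, -0.1061, 0.025]
orientation: [[0.906, -0.424, -0.0], [-0.424, -0.906, 0.0], [-0.0, 0.0, -1.0]]
force: [-0.2, -0.1, -1.0]
gripper_width: 0.0106
gripper_force: 0.0
```

```bash
python3 -c "
from h import *
import station
print(station.tips_ahead() if callable(station.tips_ahead) else station.tips_ahead)
o=get_obs();print(o['gripper_width'],o['gripper_force'])
both('g4.png',o['position'],(60,45))"
```

```text
0.017
0.010622731706452022 0.0
scene 357 197
top 366 210
```

View pics/g4.png

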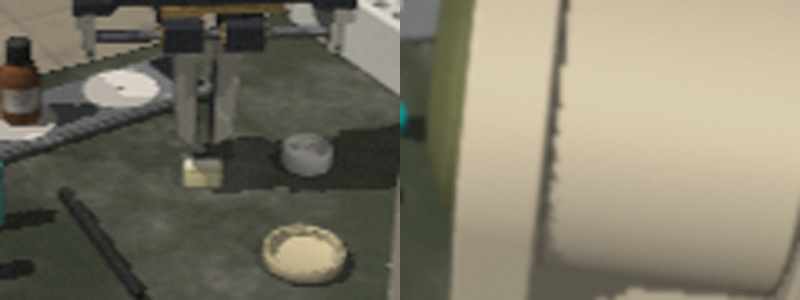

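```bash
python3 -c "
from h import *
s=snapshot('scene');P=pts(s)
for u in (350,353,356,359,362,365,368):
  print(u,[(v,)+tuple(P[v,u].round(3)) for v in range(182,206,2)])
print(top_rect(P,(.4575,-.1055),.03,.012,.05)[:3])
"
```

```text
350 [(182, np.float64(0.46), np.float64(-0.084), np.float64(0.074)), (184, np.float64(0.457), np.float64(-0.082), np.float64(0.071)), (186, np.float64(0.46), np.float64(-0.084), np.float64(0.063)), (188, np.float64(0.46), np.float64(-0.084), np.float64(0.058)), (190, np.float64(0.462), np.float64(-0.086), np.float64(0.051)), (192, np.float64(0.526), np.float64(-0.125), np.float64(-0.002)), (194, np.float64(0.518), np.float64(-0.12), np.float64(-0.002)), (196, np.float64(0.508), np.float64(-0.115), np.float64(-0.001)), (198, np.float64(0.502), np.float64(-0.111), np.float64(-0.002)), (200, np.float64(0.492), np.float64(-0.105), np.float64(-0.001)), (202, np.float64(0.484), np.float64(-0.1), np.float64(-0.001)), (204, np.float64(0.477), np.float64(-0.097), np.float64(-0.002))]
353 [(182, np.float64(0.456), np.float64(-0.089), np.float64(0.075)), (184, np.float64(0.455), np.float64(-0.089), np.float64(0.07)), (186, np.float64(0.456), np.float64(-0.09), np.float64(0.064)), (188, np.float64(0.456), np.float64(-0.09), np.float64(0.059)), (190, np.float64(0.458), np.float64(-0.091), np.floa
[... 3771 characters left out ...]
loat64(-0.183), np.float64(-0.001)), (188, np.float64(0.52), np.float64(-0.177), np.float64(-0.001)), (190, np.float64(0.51), np.float64(-0.171), np.float64(-0.0)), (192, np.float64(0.502), np.float64(-0.166), np.float64(-0.0)), (194, np.float64(0.494), np.float64(-0.16), np.float64(-0.001)), (196, np.float64(0.489), np.float64(-0.157), np.float64(-0.003)), (198, np.float64(0.479), np.float64(-0.15), np.float64(-0.001)), (200, np.float64(0.472), np.float64(-0.146), np.float64(-0.002)), (202, np.float64(0.465), np.float64(-0.142), np.float64(-0.003)), (204, np.float64(0.455), np.float64(-0.135), np.float64(-0.001))]
(115, array([ 0.4531, -0.1037,  0.0274]), array([ 0.4544, -0.1023,  0.0312]))
```

>>> step_arm:
  motion:
    - [[0,0,0,-1,0,0,0.4],[0,0,0,0,0,0,0.7],[0,0,0,0,0,0,0.7],[0,0,0,0,0,0,0.7],[0,0,0,0,0,0,0.7],[0,0,0,0,0,12,0.7],[0,0,0,0,0,8,0.7],[0,0,0,0,0,0,0.7]]

```text
t: 12.32
position: [0.4578, -0.1056, 0.0041]
orientation: [[0.906, -0.424, -0.002], [-0.424, -0.906, 0.0], [-0.002, 0.0, -1.0]]
force: [0.0, -0.2, 0.3]
gripper_width: 0.0649
gripper_force: 0.0
```

```bash
python3 -c "
from h import *
go(.4575,-.1055,-.009,65)
s=snapshot('scene');P=pts(s)
m=(np.hypot(P[...,0]-.4575,P[...,1]+.1055)<.06)&(P[...,2]>.003)&(P[...,2]<.07)
q=P[m]
e=np.array([.424,.906]);t=(q[:,:2]-[.4575,-.1055])@e*1000
for a in range(-56,56,6):
  b=q[(t>=a)&(t<a+6)]
  if len(b):print(a,len(b),b[:,2].min().round(3),b[:,2].max().round(3))"
```

```text
t 12.32 pos [ 0.4578 -0.1056  0.0041] shift [-0.3  0.  13.1]
tool y at -115.1 tilt [-0.0018  0.0003]
turn about tool z (rad) -0.002
-50 23 0.026 0.07
-44 42 0.02 0.069
-38 59 0.018 0.069
-32 11 0.021 0.065
-14 22 0.003 0.02
-8 27 0.004 0.021
-2 21 0.003 0.021
4 27 0.003 0.02
10 10 0.005 0.02
28 1 0.019 0.019
34 53 0.019 0.068
40 33 0.023 0.069
46 28 0.026 0.069
```

>>> step_arm:
  motion:
    - [[0,0,0,0,0,7,0.7],[0,0,0,0,0,5,0.7],[0,0,0,0,0,0,0.5],[0,0,0,0,0,0,0.35],[0,0,0,0,0,0,0.15],[0,0,0,0,0,0,0.15],[0,0,0,0,0,0,0.15],[0,0,0,0,0,0,0.15]]

```text
t: 13.38
position: [0.4585, -0.1057, -0.0068]
orientation: [[0.906, -0.424, 0.0], [-0.424, -0.906, -0.0], [0.0, -0.0, -1.0]]
force: [0.0, -0.1, 2.1]
gripper_width: 0.0261
gripper_force: 29.6
```

>>> step_arm:
  motion:
    - [[0,0,0,0,0,-15,0.15],[0,0,0,0,0,-35,0.15],[0,0,0,0,0,-45,0.15],[0,0,0,0,0,-25,0.15],[0,0,0,0,0,0,0.15]]

```text
t: 14.0
position: [0.4593, -0.1057, 0.1155]
orientation: [[0.906, -0.424, 0.004], [-0.424, -0.906, -0.0], [0.004, -0.002, -1.0]]
force: [1.0, 0.2, -1.2]
gripper_width: 0.0259
gripper_force: 29.6
```

```bash
python3 -c "
from h import *
o=get_obs();print(o['gripper_width'])
go(.578,.1747,.113,65)"
```

```text
0.02592490316142192
t 14.0 pos [ 0.4593 -0.1057  0.1155] shift [ -11.5 -304.3    2.9]
tool y at -115.1 tilt [ 0.0042 -0.0002]
turn about tool z (rad) -0.002
```

>>> step_arm:
  motion:
    - [[0,0,0,-2,-30,0,0.15],[0,0,0,-2,-50,0,0.15],[0,0,0,-2,-50,0,0.15],[0,0,0,-2,-50,0,0.15],[0,0,0,-2,-50,0,0.15],[0,0,0,-1.5,-50,0,0.15],[0,0,0,0,-24.3,0,0.15],[0,0,0,0,0,0,0.15]]

```text
t: 15.0
position: [0.5768, 0.1757, 0.1122]
orientation: [[0.906, -0.422, -0.001], [-0.422, -0.906, -0.0], [-0.001, 0.001, -1.0]]
force: [-0.6, -1.0, -0.8]
gripper_width: 0.0261
gripper_force: 29.6
```

```bash
python3 -c "
from h import *
go(.5785,.1747,.0048,65)"
```

```text
t 15.0 pos [0.5768 0.1757 0.1122] shift [2.000e+00 1.000e-01 1.074e+02]
tool y at -115.0 tilt [-0.001  -0.0004]
turn about tool z (rad) 0.0
```

>>> step_arm:
  motion:
    - [[0,0,0,1,0,30,0.15],[0,0,0,0,0,40,0.15],[0,0,0,0,0,25,0.15],[0,0,0,0,0,9,0.15],[0,0,0,0,0,2,0.15],[0,0,0,0,0,0,0.15]]

```text
t: 15.75
position: [0.5784, 0.1738, 0.0079]
orientation: [[0.905, -0.425, 0.001], [-0.425, -0.905, 0.0], [0.001, -0.001, -1.0]]
force: [-1.0, 0.8, -1.7]
gripper_width: 0.0257
gripper_force: 29.6
```

```bash
python3 -c "
from h import *
go(.5785,.1747,.0048,65)
s=snapshot('scene');P=pts(s)
L=top_rect(P,(.578,.1747),.03,.022,.032);print(L[:3])"
```

```text
t 15.75 pos [0.5784 0.1738 0.0079] shift [-0.3 -0.8  3.1]
tool y at -115.1 tilt [0.0009 0.0002]
turn about tool z (rad) -0.003
(68, array([0.5696, 0.1777, 0.0277]), array([0.569 , 0.1778, 0.0273]))
```

>>> step_arm:
  motion:
    - [[0,0,0,0,0,2.5,0.15],[0,0,0,0,0,0.5,0.15],[0,0,0,0,0,0,0.25],[0,0,0,0,0,0,0.35],[0,0,0,0,0,0,0.5],[0,0,0,0,0,0,0.6],[0,0,0,0,0,0,0.6]]

```text
t: 16.68
position: [0.578, 0.1743, 0.0041]
orientation: [[0.906, -0.424, -0.0], [-0.424, -0.906, -0.0], [-0.0, 0.0, -1.0]]
force: [-0.6, -0.3, 0.1]
gripper_width: 0.0545
gripper_force: 0.0
```

>>> step_arm:
  motion:
    - [[0,0,0,0,0,-15,0.6],[0,0,0,0,0,-40,0.6],[0,0,0,0,0,-50,0.6],[0,0,0,0,0,0,0.6]]

```text
t: 17.18
position: [0.5802, 0.1748, 0.1136]
orientation: [[0.905, -0.425, 0.006], [-0.425, -0.905, 0.003], [0.005, -0.005, -1.0]]
force: [0.1, -0.2, -0.0]
gripper_width: 0.0557
gripper_force: 0.0
```

```bash
python3 -c "
from h import *
s=snapshot('scene');P=pts(s)
L=top_rect(P,(.578,.1747),.03,.022,.032);print(L[:3],L[3].min(0),L[3].max(0))
L=top_rect(P,(.578,.1747),.03,.016,.022);print(L[:3])
print(top_rect(P,(.436,.092),.025,.042,.06)[:3])
go(.4365,.092,.08,56)"
```

```text
(88, array([0.5746, 0.1756, 0.0279]), array([0.5758, 0.1751, 0.0264])) [0.56136577 0.15928423 0.02212378] [0.58951486 0.1906829  0.03078368]
(23, array([0.5688, 0.1752, 0.019 ]), array([0.5687, 0.1752, 0.019 ]))
(50, array([0.4337, 0.0933, 0.0475]), array([0.4346, 0.0933, 0.047 ]))
t 17.23 pos [0.579  0.1747 0.1116] shift [-94.1 135.5  30.9]
tool y at -115.1 tilt [0.0037 0.0017]
turn about tool z (rad) 0.155
```

>>> step_arm:
  motion:
    - [[0,0,0,-20,30,0,0.8],[0,0,0,-30,40,0,0.8],[0,0,0,-30,40,0,0.8],[0,0,0,-14.1,25.5,0,0.8],[0,0,0.155,0,0,0,0.8],[0,0,0,0,0,30,0.8],[0,0,0,0,0,0,0.8]]

```text
t: 18.1
position: [0.4338, 0.0911, 0.0776]
orientation: [[0.829, -0.559, -0.004], [-0.559, -0.829, -0.001], [-0.003, 0.003, -1.0]]
force: [-1.3, -0.6, 0.3]
gripper_width: 0.0744
gripper_force: 0.0
```

```bash
python3 -c "
from h import *
go(.4365,.092,.0,56)"
```

```text
t 18.1 pos [0.4338 0.0911 0.0776] shift [ 1.9 -2.5 77.6]
tool y at -124.0 tilt [-0.0041 -0.0013]
turn about tool z (rad) 0.0
```

>>> step_arm:
  motion:
    - [[0,0,0,1.5,-1.5,0,0.8],[0,0,0,0,0,25,0.8],[0,0,0,0,0,30,0.8],[0,0,0,0,0,20,0.8],[0,0,0,0,0,0,0.8]]

```text
t: 18.73
position: [0.4373, 0.0918, 0.0037]
orientation: [[0.829, -0.559, -0.002], [-0.559, -0.829, -0.0], [-0.001, 0.001, -1.0]]
force: [0.3, 0.8, 0.0]
gripper_width: 0.0744
gripper_force: 0.0
```

>>> step_arm:
  motion:
    - [[0,0,0,0,0,0,0.5],[0,0,0,0,0,0,0.3],[0,0,0,0,0,0,0.1],[0,0,0,0,0,0,0.1],[0,0,0,0,0,0,0.1],[0,0,0,0,0,0,0.1],[0,0,0,0,0,0,0.1]]

```text
t: 19.6
position: [0.4374, 0.0919, 0.0041]
orientation: [[0.829, -0.559, -0.0], [-0.559, -0.829, -0.0], [-0.0, 0.0, -1.0]]
force: [-0.4, 0.5, 0.5]
gripper_width: 0.0183
gripper_force: 30.0
```

>>> step_arm:
  motion:
    - [[0,0,0,0,0,-15,0.1],[0,0,0,0,0,-35,0.1],[0,0,0,0,0,-45,0.1],[0,0,0,0,0,-25,0.1],[0,0,0,0,0,0,0.1]]

```text
t: 20.23
position: [0.4382, 0.0924, 0.1255]
orientation: [[0.829, -0.559, 0.003], [-0.559, -0.829, 0.001], [0.002, -0.003, -1.0]]
force: [-0.0, -0.5, 0.4]
gripper_width: 0.0185
gripper_force: 30.0
```

```bash
python3 -c "
from h import *
o=get_obs();print(o['gripper_width'],o['gripper_force'])
go(.5832,.0793,.125,65)"
```

```text
0.018476875752916306 29.996330086287344
t 20.23 pos [0.4382 0.0924 0.1255] shift [127.6 -70.2   0.9]
tool y at -124.0 tilt [0.0031 0.0013]
turn about tool z (rad) -0.156
```

>>> step_arm:
  motion:
    - [[0,0,0,25,-14,0,0.1],[0,0,0,35,-20,0,0.1],[0,0,0,40,-22,0,0.1],[0,0,0,27.6,-14.2,0,0.1],[0,0,0,0,0,0,0.1]]

```text
t: 20.85
position: [0.5839, 0.0782, 0.1224]
orientation: [[0.829, -0.56, -0.0], [-0.56, -0.829, -0.001], [0.0, 0.001, -1.0]]
force: [-0.4, 0.4, -0.2]
gripper_width: 0.0184
gripper_force: 30.0
```

```bash
python3 -c "
from h import *
o=get_obs();print(o['gripper_width'],o['gripper_force'])
go(.5832,.0793,.0151)
both('g5.png',o['position']-[0,0,.02],(60,45))"
```

```text
0.01839216098657375 29.996234536301927
t 20.85 pos [0.5839 0.0782 0.1224] shift [ -1.2  -0.6 107.3]
tool y at -124.0 tilt [-0.0004 -0.0007]
scene 265 164
top 292 155
```

View pics/g5.png

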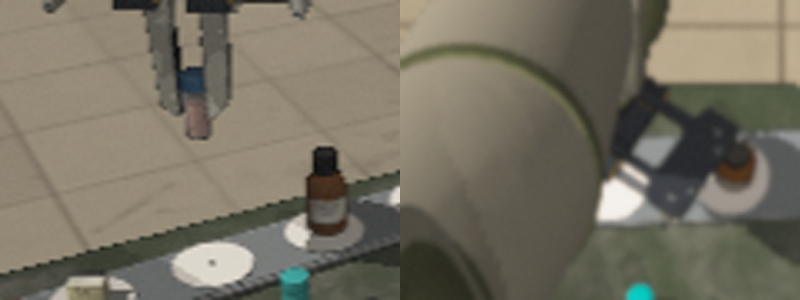

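>>> step_arm:
  motion:
    - [[0,0,0,-1,-0.5,30,0.1],[0,0,0,0,0,40,0.1],[0,0,0,0,0,25,0.1],[0,0,0,0,0,8,0.1],[0,0,0,0,0,2,0.1],[0,0,0,0,0,0,0.1]]

```text
t: 21.7
position: [0.5821, 0.0799, 0.0199]
orientation: [[0.829, -0.559, 0.001], [-0.559, -0.829, 0.0], [0.001, -0.001, -1.0]]
force: [0.2, 0.9, 0.1]
gripper_width: 0.0187
gripper_force: 30.0
```

```bash
python3 -c "
from h import *
go(.5832,.0793,.0145)
s=snapshot('scene');P=pts(s)
L=top_rect(P,(.583,.079),.03,.03,.04);print(L[:3])"
```

```text
t 21.7 pos [0.5821 0.0799 0.0199] shift [ 1.2 -0.1  5.4]
tool y at -124.0 tilt [0.0009 0.0002]
(34, array([0.5753, 0.0853, 0.036 ]), array([0.5737, 0.0862, 0.0353]))
```

>>> step_arm:
  motion:
    - [[0,0,0,0.5,0,4,0.1],[0,0,0,0,0,1.3,0.1],[0,0,0,0,0,0,0.1]]

```text
t: 22.12
position: [0.5825, 0.0796, 0.0141]
orientation: [[0.829, -0.559, 0.0], [-0.559, -0.829, 0.0], [0.0, -0.0, -1.0]]
force: [0.1, 0.5, 3.1]
gripper_width: 0.0187
gripper_force: 30.0
```

Light contact; release and rise.

>>> step_arm:
  motion:
    - [[0,0,0,0,0,0,0.25],[0,0,0,0,0,0,0.35],[0,0,0,0,0,0,0.5],[0,0,0,0,0,0,0.5],[0,0,0,0,0,0,0.5],[0,0,0,0,0,-15,0.5],[0,0,0,0,0,-40,0.5],[0,0,0,0,0,-50,0.5]]

```text
t: 23.12
position: [0.5818, 0.0793, 0.1202]
orientation: [[0.829, -0.559, -0.001], [-0.559, -0.829, -0.0], [-0.001, 0.001, -1.0]]
force: [0.8, 0.2, -0.3]
gripper_width: 0.0467
gripper_force: 0.0
```

```bash
python3 -c "
from h import *
s=snapshot('scene');P=pts(s)
L=top_rect(P,(.583,.079),.03,.052,.07);print(L[:3])
L=top_rect(P,(.583,.079),.03,.02,.05);print(L[:3])
L=top_rect(P,(.395,.305),.05,.08,.1);print(L[:3])
go(.395,.305,.16,65)"
```

```text
(40, array([0.5782, 0.0814, 0.0572]), array([0.5798, 0.0813, 0.0563]))
(80, array([0.5751, 0.0819, 0.0357]), array([0.5771, 0.0804, 0.0351]))
(237, array([0.3941, 0.3051, 0.0845]), array([0.3934, 0.3047, 0.0839]))
t 23.18 pos [0.5848 0.0793 0.1264] shift [-283.5  -80.9  -34.4]
tool y at -124.0 tilt [0.0066 0.0017]
turn about tool z (rad) -0.158
```

>>> step_arm:
  motion:
    - [[0,0,0,-25,-8,-15,1],[0,0,0,-45,-12,-15,1],[0,0,0,-45,-12,-4,1],[0,0,0,-45,-12,0,1],[0,0,0,-45,-12,0,1],[0,0,0,-45,-12,0,1],[0,0,0,-30,-12.9,0,1],[0,0,0,0,0,0,1]]

```text
t: 24.18
position: [0.3939, 0.3054, 0.1533]
orientation: [[0.832, -0.555, -0.0], [-0.555, -0.832, 0.001], [-0.001, -0.001, -1.0]]
force: [0.3, -0.4, 0.8]
gripper_width: 0.093
gripper_force: 0.0
```

>>> step_arm:
  motion:
    - [[0,0,-0.165,0,0,0,1],[0,0,-0.165,0,0,0,1],[0,0,0,0,0,0,1]]

```text
t: 24.55
position: [0.3962, 0.3022, 0.1534]
orientation: [[0.965, -0.263, 0.001], [-0.263, -0.965, 0.001], [0.0, -0.001, -1.0]]
force: [-0.2, -0.1, 0.0]
gripper_width: 0.0931
gripper_force: 0.0
```

```bash
python3 -c "
from h import *
go(.395,.305,.017,75)"
```

```text
t 24.55 pos [0.3962 0.3022 0.1534] shift [ -1.9  -2.3 136.4]
tool y at -105.2 tilt [0.0005 0.0007]
turn about tool z (rad) -0.004
```

>>> step_arm:
  motion:
    - [[0,0,0,-1.9,-2.3,15,1],[0,0,0,0,0,25,1],[0,0,0,0,0,30,1],[0,0,0,0,0,30,1],[0,0,0,0,0,26,1],[0,0,0,0,0,10,1],[0,0,0,0,0,0,1]]

```text
t: 25.42
position: [0.3939, 0.3053, 0.0161]
orientation: [[0.965, -0.261, -0.001], [-0.261, -0.965, -0.001], [-0.001, 0.002, -1.0]]
force: [1.3, -0.1, 0.2]
gripper_width: 0.0928
gripper_force: 0.0
```

>>> step_arm:
  motion:
    - [[0,0,0,0,0,0,0.8],[0,0,0,0,0,0,0.6],[0,0,0,0,0,0,0.4],[0,0,0,0,0,0,0.4],[0,0,0,0,0,0,0.4],[0,0,0,0,0,0,0.4]]

```text
t: 26.18
position: [0.3942, 0.3058, 0.017]
orientation: [[0.966, -0.26, 0.0], [-0.26, -0.966, 0.0], [0.0, -0.0, -1.0]]
force: [0.2, -1.7, 5.0]
gripper_width: 0.055
gripper_force: 30.0
```

>>> step_arm:
  motion:
    - [[0,0,0,0,0,-8,0.4],[0,0,0,0,0,-20,0.4],[0,0,0,0,0,-35,0.4],[0,0,0,0,0,-35,0.4],[0,0,0,0,0,-25,0.4],[0,0,0,0,0,0,0.4]]

```text
t: 26.92
position: [0.3947, 0.3066, 0.1416]
orientation: [[0.966, -0.26, 0.002], [-0.26, -0.966, 0.003], [0.001, -0.003, -1.0]]
force: [-0.6, 0.5, -0.7]
gripper_width: 0.0552
gripper_force: 30.0
```

```bash
python3 -c "
from h import *
o=get_obs();print(o['gripper_width'],o['gripper_force'],o['force'])
both('g6.png',o['position'],(90,68))
go(.5932,-.1093,.138)"
```

```text
0.05523426208818936 30.000107274390757 [-0.64033669  0.53407525 -0.72661342]
scene 177 219
top 190 232
t 27.02 pos [0.3938 0.3059 0.1397] shift [300.4 349.2   1.6]
tool y at -105.1 tilt [-0.0001  0.0003]
```

View pics/g6.png

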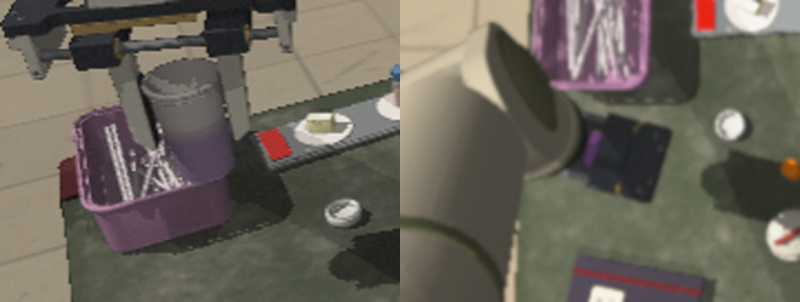

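>>> step_arm:
  motion:
    - [[0,0,0,20,23,0,0.4],[0,0,0,35,40,0,0.4],[0,0,0,40,46,0,0.4],[0,0,0,40,46,0,0.4],[0,0,0,40,46,0,0.4],[0,0,0,40,46,0,0.4],[0,0,0,40,46,0,0.4],[0,0,0,25,30,0,0.4]]

```text
t: 28.02
position: [0.5806, -0.0822, 0.1384]
orientation: [[0.965, -0.263, -0.002], [-0.263, -0.965, -0.001], [-0.002, 0.001, -1.0]]
force: [-0.0, 1.2, -0.8]
gripper_width: 0.0548
gripper_force: 30.0
```

>>> step_arm:
  motion:
    - [[0,0,0,15,19,0,0.4],[0,0,0,5,7,0,0.4],[0,0,0,0,0,0,0.4],[0,0,0,0,0,0,0.4]]

```text
t: 28.52
position: [0.5925, -0.1077, 0.1394]
orientation: [[0.966, -0.259, -0.001], [-0.259, -0.966, 0.001], [-0.001, -0.0, -1.0]]
force: [-0.8, -0.1, -0.2]
gripper_width: 0.0555
gripper_force: 30.0
```

```bash
python3 -c "
from h import *
go(.5932,-.1093,.028)
s=snapshot('scene');P=pts(s)
q=P[silhouettes('purple_cup','scene')[0]['region']];q=q[~np.isnan(q[:,0])];q=q[np.hypot(q[:,0]-.593,q[:,1]+.11)<.05]
print(len(q),np.percentile(q,[1,99],axis=0).round(3))"
```

```text
t 28.52 pos [ 0.5925 -0.1077  0.1394] shift [  1.2   1.4 111.4]
tool y at -105.0 tilt [-0.001   0.0007]
716 [[ 0.565 -0.131  0.125]
 [ 0.618 -0.081  0.209]]
```

>>> step_arm:
  motion:
    - [[0,0,0,1,1.4,25,0.4],[0,0,0,0,0,35,0.4],[0,0,0,0,0,30,0.4],[0,0,0,0,0,14,0.4],[0,0,0,0,0,4,0.4],[0,0,0,0,0,0,0.4]]

```text
t: 29.38
position: [0.594, -0.1107, 0.0324]
orientation: [[0.966, -0.26, 0.001], [-0.26, -0.966, -0.0], [0.001, -0.0, -1.0]]
force: [0.6, 0.3, -1.0]
gripper_width: 0.0553
gripper_force: 30.0
```

>>> step_arm:
  motion:
    - [[0,0,0,0,0,3.5,0.4],[0,0,0,0,0,1.5,0.4],[0,0,0,0,0,0,0.4]]

```text
t: 29.75
position: [0.5939, -0.1108, 0.0271]
orientation: [[0.966, -0.26, 0.001], [-0.26, -0.966, -0.0], [0.001, -0.0, -1.0]]
force: [0.8, -0.1, 1.4]
gripper_width: 0.0554
gripper_force: 30.0
```

>>> step_arm:
  motion:
    - [[0,0,0,0,0,0,0.7],[0,0,0,0,0,0,0.85],[0,0,0,0,0,0,0.85],[0,0,0,0,0,0,0.85],[0,0,0,0,0,-15,0.85],[0,0,0,0,0,-35,0.85],[0,0,0,0,0,-50,0.85],[0,0,0,0,0,-50,0.85]]

```text
t: 30.75
position: [0.5934, -0.1109, 0.1792]
orientation: [[0.966, -0.26, 0.0], [-0.26, -0.966, -0.0], [0.0, 0.0, -1.0]]
force: [2.0, 0.5, 0.0]
gripper_width: 0.0791
gripper_force: 0.0
```

>>> step_arm:
  motion:
    - [[0,0,0,-30,-10,-30,0.85],[0,0,0,-50,10,0,0.85],[0,0,0,-50,40,0,0.85],[0,0,0,0,50,0,0.85],[0,0,0,0,50,0,0.85],[0,0,0,0,50,0,0.85],[0,0,0,0,0,0,0.85],[0,0,0,0,0,0,0.85]]

```text
t: 31.75
position: [0.4201, -0.2594, 0.2073]
orientation: [[0.965, -0.261, 0.001], [-0.261, -0.965, 0.0], [0.0, -0.001, -1.0]]
force: [-0.8, 0.5, 0.4]
gripper_width: 0.0793
gripper_force: 0.0
```

```bash
python3 -c "
from h import *
for n in('top','scene'):
  s=snapshot(n);P=pts(s);print(n)
  for k,c,z0,z1 in[('carton',(.5785,.1747),.023,.033),('vial',(.583,.079),.053,.066),('bottle',(.588,-.0155),.072,.086),('cup',(.5935,-.109),.088,.105)]:
    try:print(k,c,top_rect(P,c,.045,z0,z1)[:3])
    except Exception as e:print(k,'none')
both('end.png',(.56,.03,.05),(100,75))"
```

```text
top
carton (0.5785, 0.1747) (80, array([0.5782, 0.1747, 0.0287]), array([0.5783, 0.1748, 0.0287]))
vial (0.583, 0.079) (46, array([0.5826, 0.08  , 0.0575]), array([0.5831, 0.0802, 0.0583]))
bottle (0.588, -0.0155) (54, array([ 0.5896, -0.0199,  0.077 ]), array([ 0.5901, -0.0198,  0.0771]))
cup (0.5935, -0.109) (119, array([ 0.5962, -0.1125,  0.0944]), array([ 0.5949, -0.1117,  0.0944]))
scene
carton (0.5785, 0.1747) (84, array([0.5749, 0.1754, 0.0282]), array([0.5754, 0.1752, 0.0272]))
vial (0.583, 0.079) (36, array([0.5786, 0.0816, 0.0575]), array([0.5807, 0.0816, 0.0567]))
bottle (0.588, -0.0155) (39, array([ 0.585 , -0.0187,  0.0765]), array([ 0.5864, -0.0192,  0.0758]))
cup (0.5935, -0.109) (131, array([ 0.5927, -0.1115,  0.0933]), array([ 0.5927, -0.1112,  0.0927]))
scene 289 183
top 312 169
```

View pics/end.png

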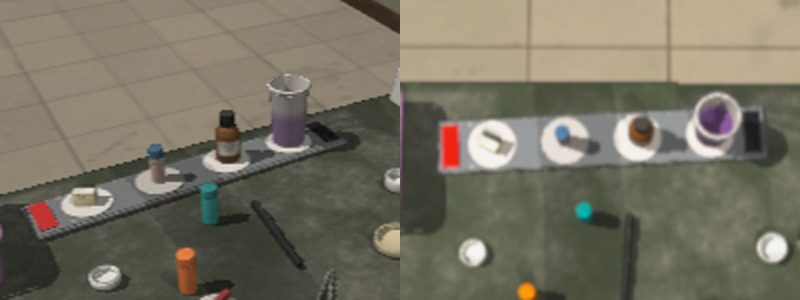

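All four stand upright on their discs, in height order starting from the red tile, each within 5 mm of centre.

```bash
python3 -c "
from station import *
print(sign_off())"
```

```text
the job is handed in; nothing more can be done
None
```

The job is handed in: carton, blue-capped vial, brown bottle and purple cup stand upright in that order from the red tile, each within about 5 mm of its disc's centre in the last pictures; the sign-off returned no verdict.

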